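Close the soap box in the shower caddy

ROBOT

A 6-joint arm with a two-finger parallel gripper is mounted at the origin on the work surface. World frame = base frame: x ahead of the robot, y to its left, z up, the work surface at z = 0. Lengths are in m, angles in rad, forces in N, time in s.
With the tool pointing down it reaches from about 0.375 to 0.9 m from the base axis. Payload 3.1 kg.
Tool frame: the origin (TCP) lies at the very end of the fingers, on their centre line; the grasp point (between the pads) lies 19 mm behind it; x points along the fingers, y is the direction in which the jaws open and shut, and the axes are right-handed (so a half turn about x gives the same grasp; the last joint's range is limited). The gripper opens to 85 mm and grips with 20 to 120 N. Pads are 22 mm wide; open, the fingers measure 114 mm over their backs; the gripper's body (76 mm by 85 mm) begins 54 mm behind the grasp point. The pads swing forward as they close: fully open they stand 13 mm farther back than shut.
Start: joints at [-1.46, 0.527, 1.433, -0, 1.181, -0.178], TCP at [0.178, -0.599, 0.231] pointing down, gripper open.
Joint ranges: [-3.08, 3.08], [-0.75, 2.2], [0.22, 2.44], [-1.43, 4.57], [0, 2.65], [-2.85, 2.85]. Speed limits (rad/s): [2.79, 2.79, 3.14, 3.14, 3.14, 3.14].

INTERFACE

Orientations are given as a unit quaternion [x, y, z, w].
In Python, from station import manip gives the robot as it stands.
- The arm moves only by the shell command python3 -m jog 'ROWS' [FORCE]. ROWS is a JSON object of lists of equal length, an entry for each row: "linear": the shift along the tool's x, y, z in cm, a list of three; "twist": the turn about the tool's x in rad; "claw": the opening, from -1 (shut) to 1 (fully open). A call has 1 to 20 rows; each row is the pose to reach, as a shift and turn from the pose commanded when the call began, along the tool's axes at that moment; what a row does not reach only later rows make up. A row lasts 1/12 s, in which the tool goes at most 41.7 mm and 7.16 degrees, less where a joint would pass 70% of its speed; a pose out of reach is approached as far as the arm can. A call with a gripper value outside its range is refused whole. The fingers move at their own pace and stop on an object; FORCE is the grip in N (left out, the last holds). Time passes only in rows, so rows that repeat a pose let the fingers close. It gives the time, the measured TCP pose, the force and the opening at its end, in the units of the state.
- manip.sense(): the state, without advancing time (a new reading comes with each control period).
- manip.snapshot(name): name is "side" or "top"; returns a dict with "pixels" (400x640x3 uint8, red, green, blue), "camera_matrix" (3x3 intrinsics, pixels), "k1" (the pictures are not rectified: a ray, as slopes to the right and down, at radius r is drawn at 1 + k1 r^2 times it, then the intrinsics apply), "R" (3x3) and "t" (3): a world point X has camera coordinates R X + t. Camera axes: x right, y down, z forward; pixel columns grow to the right and rows downward; lengths in m; the calibration is good to about 2 mm. A picture is of the moment at which its call begins. There is no depth.
- manip.sign_off(): hands the job in, once; it reports no verdict.
The state is a dict: "t": time; "q": joint angles; "qd": joint speeds; "tau": joint torques, N m; "tcp_pos": TCP position; "tool_rot": TCP orientation; "force": force on the tool from outside, world axes, zero at the start; "ft_torque": the same for the moment, N m; "finger_gap": opening from 0.0 (shut) to 1.0 (fully open).
Only numpy, scipy, OpenCV 4.12 (cv2) and the standard library are available. Lean on these libraries where they do the work, as an engineer would, in place of code of your own. Each camera call takes 0.05 s, during which the arm holds its last target.

TASK

Close the hinged lid of the pink soap box on the upper tier of the shower caddy, over the yellow soap, lowering it without slamming until it is shut. Leave the small aluminium tin open as it is and the conditioner bottle standing in its place.

Things in the scene. Friction and masses are not known exactly. Their poses are not given: they have to be found in the camera images.
- soap_box: Pink plastic box, yellow soap bar inside (below the rim), fixed on posts as upper tier of a fixed pink caddy (lower tray 140 x 240 mm, 45 mm high). Box 90 (its x) x 100 (y) x 40 mm high. Origin: centre of its underside, 58 mm above the ledge; z up. Its front looks to its -x, the lid's hinge is along its +x top rim. The caddy's centre is 60 mm from the origin to -y.
- soap_lid (a joint): Angle of the soap box's pale pink lid, rad: 0 = shut, 0.6 to 1.35 at the start, 1.57 upright, stop at 1.9. Hinge axis along the box's y, at x +45, z +40 mm in its frame. Plate 90 mm from hinge to free edge, 100 mm wide; outer face 5.5 mm above the axis when shut; a 34 mm wide tab reaches 12 mm past the edge's middle. Stiff hinge: it stays where left; push with 1 to 2 N near the free edge.
- tin_lid_edge (a point): Middle of the free edge of the open lid of the aluminium tin, which is to stay open. The tin is fixed on the ledge, 65 x 95 x 25 mm, with a 65 mm long lid hinged on its side away from the robot, standing open 1.1 to 1.5 rad. It also has a stiff hinge, so a touch moves it.
- conditioner: Closed teal conditioner bottle with a white cap, 54 mm diameter, about 140 mm tall, loose, standing upright in the other half of the caddy's lower tray, about 135 mm from the soap box's origin to its -y. Origin: centre of its underside, 4 mm above the ledge.
There are look-alikes about, which are no part of the job. What is meant by the conditioner is not black, and is the smaller of those in its own colour.

How it is judged:
By the outcome, as a careful person would: the job done as asked, in the order asked, and still so for the second after the job is handed in, with the robot touching nothing.
It also fails if it takes over 30 s, if anything falls off the work surface, if the arm or the gripper's body presses on something with over 40 N, if the wrist force passes 120 N, or if a joint passes its speed limit or range.

## Working session

There is one attempt and no reset: what is moved stays moved. The work goes in short steps, Python scripts to look and compute and a shell command to move; the robot and the scene stay as the last step left them, time stands still between calls to the robot, and variables do not carry over. Pictures are saved under pics/ and viewed, and the job is handed in when it is done.

```bash
ls; mkdir -p pics
python3 - <<'E'
from station import manip
import cv2
for n in("side","top"):
    s=manip.snapshot(n); cv2.imwrite(f"pics/{n}0.png",s["pixels"][:,:,::-1])
    print(n,s["camera_matrix"],s["k1"],s["R"],s["t"])
print(manip.sense())
E
```

```text
pics
side [[426.796724     0.         326.35716843]
 [  0.         426.796724   204.33213813]
 [  0.           0.           1.        ]] -0.10873294045447111 [[-0.99917058 -0.04054253  0.00380155]
 [-0.02998805  0.66945732 -0.74224498]
 [ 0.02754751 -0.74174335 -0.67011786]] [0.54426143 0.05988349 1.07097759]
top [[384.65359941   0.         313.60328132]
 [  0.         384.65359941 193.47183434]
 [  0.           0.           1.        ]] 0.010595507073548997 [[-0.00926424 -0.99992874 -0.00752983]
 [-0.99578503  0.00991247 -0.09118067]
 [ 0.09124882  0.00665337 -0.9958059 ]] [0.01903635 0.56438078 0.92970065]
{'t': 0.1, 'q': array([-1.46050059e+00,  5.28377696e-01,  1.43377119e+00,  2.37471796e-06,
        1.18135669e+00, -1.78465855e-01]), 'qd': array([ 2.15453990e-05, -1.30907665e-03, -1.80572341e-03,  1.76322701e-03,
       -6.04671973e-05,  5.91791769e-04]), 'tau': array([-2.71797944e-04, -4.43303239e+01, -1.78586572e+01, -1.87335263e-04,
        3.86662126e-03, -1.32556443e-05]), 'tcp_pos': array([ 0.17795736, -0.59847394,  0.23042963]), 'tool_rot': array([ 0.69977302,  0.10241385, -0.69972537,  0.10106204]), 'force': array([ 0.76556544, -0.43718662,  0.12315889]), 'ft_torque': array([ 0.00621269,  0.03379314, -0.05526275]), 'finger_gap': 0.9989999534595738}
```

View pics/side0.png

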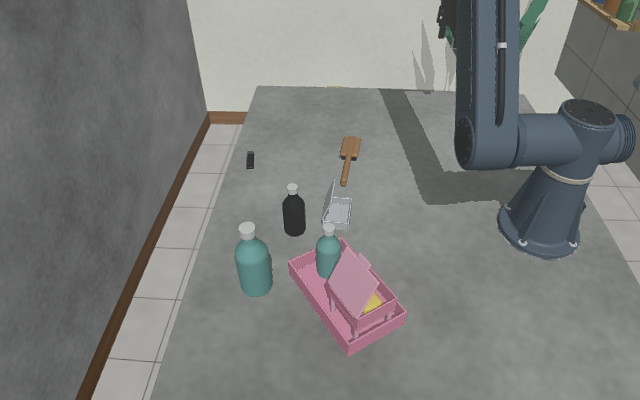

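View pics/top0.png

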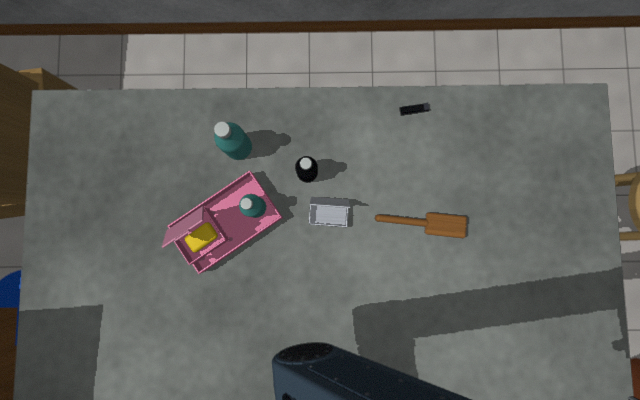

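Candidates: teal bottle in the tray (top 252,205; side 328,250), large teal bottle (top 232,140; side 254,260), black bottle (top 307,168; side 294,212). The conditioner is the small teal one in the tray. I'll confirm this in enlarged crops.

Run:
```python
import cv2
a=cv2.imread("pics/top0.png")[155:285,150:360]; b=cv2.imread("pics/side0.png")[170:360,270:420]
cv2.imwrite("pics/ct.png",cv2.resize(a,None,fx=3.8,fy=3.8,interpolation=cv2.INTER_CUBIC))
cv2.imwrite("pics/cs.png",cv2.resize(b,None,fx=3.1,fy=3.1,interpolation=cv2.INTER_CUBIC))
```

```text
(no output)
```

View pics/ct.png

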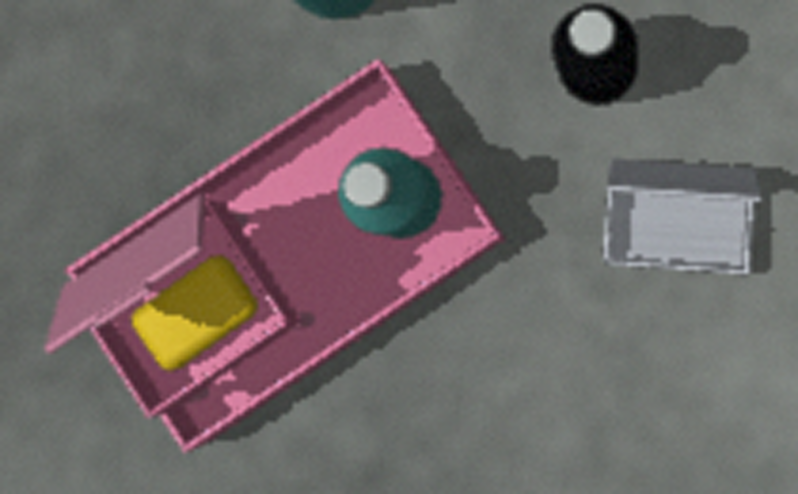

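View pics/cs.png

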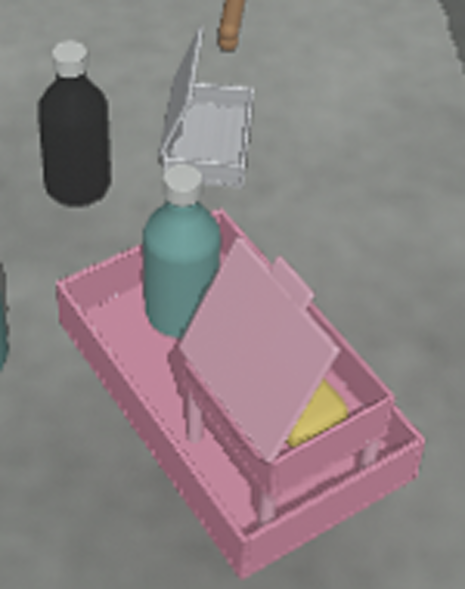

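```bash
cat > h.py <<'E'
import numpy as np,cv2
from station import manip
from scipy.optimize import least_squares
def proj(s,X):
    X=np.atleast_2d(X); r,_=cv2.Rodrigues(np.array(s["R"]))
    return cv2.projectPoints(X.astype(float),r,np.array(s["t"],float),np.array(s["camera_matrix"]),np.array([s["k1"],0,0,0,0.]))[0][:,0]
def box2w(p,P):
    x,y,yaw=p[:3];c,s_=np.cos(yaw),np.sin(yaw)
    P=np.atleast_2d(P);return np.c_[x+c*P[:,0]-s_*P[:,1],y+s_*P[:,0]+c*P[:,1],.058+P[:,2]]
def lid(th,r,y,n=.0055):  # r from hinge, n outward
    return [.045-r*np.cos(th)+n*np.sin(th),y,.04+r*np.sin(th)+n*np.cos(th)]
E
cat > fit.py <<'E'
from h import *
T=manip.snapshot("top");S=manip.snapshot("side")
ct=lambda u,v:((u+.5)/3.8-.5+150,(v+.5)/3.8-.5+155)
cs=lambda u,v:((u+.5)/3.1-.5+270,(v+.5)/3.1-.5+170)
z=-.013
st=[("T",ct(378,62),(.07,-.18,z)),("T",ct(498,238),(-.07,-.18,z)),("T",ct(186,448),(-.07,.06,z)),("T",ct(70,270),(.07,.06,z)),
("T",ct(152,413),(-.045,.05,.04)),("T",ct(288,322),(-.045,-.05,.04)),
("S",cs(57,285),(.07,-.18,z)),("S",cs(222,212),(-.07,-.18,z)),("S",cs(425,440),(-.07,.06,z)),("S",cs(393,398),(-.045,.05,.04))]
ld=[("S",cs(238,240),.09,-.05),("S",cs(340,350),.09,.05),("S",cs(280,258),.102,-.017),("S",cs(313,297),.102,.017),("T",ct(45,350),.09,.05),("T",ct(205,200),.09,-.05) ]
def res(p,full=False):
    o=[]
    for c,px,P in st: o.append(proj(T if c=="T" else S,box2w(p,P))[0]-px)
    for c,px,r,y in ld: o.append(proj(T if c=="T" else S,box2w(p,lid(p[3],r,y)))[0]-px)
    return np.array(o) if full else np.ravel(o)
r=least_squares(res,[.37,.35,.59,1.2],loss="soft_l1")
print(r.x);print(np.round(res(r.x,True),1))
p=r.x
print("free edge",box2w(p,[lid(p[3],.09,y) for y in(-.05,.05)]),"hinge",box2w(p,[(.045,0,.04)]))
print("cond",box2w(p,[(0,-.135,-.054)]))
E
python3 fit.py
```

```text
[0.46529707 0.28216538 0.58766769 1.06848481]
[[-0.1 -1.4]
 [ 0.1 -0.5]
 [-1.3  0.8]
 [-1.9 -0.9]
 [-1.8  0.9]
 [-0.5 -0.2]
 [-0.7 -1.3]
 [-0.1 -1.7]
 [ 0.2 -0.1]
 [ 0.6 -0.4]
 [ 0.1 -1.9]
 [-0.5 -0.1]
 [-0.4 -1.2]
 [ 0.1 -1.2]
 [-0.3  0.2]
 [-1.5 12.3]]
free edge [[0.49841923 0.24415169 0.17953047]
 [0.44297708 0.3273753  0.17953047]] hinge [[0.5027477  0.30711435 0.098     ]]
cond [[0.54014398 0.16981352 0.004     ]]
```

```bash
cat > plan.py <<'E'
from h import *
from scipy.spatial.transform import Rotation as Ro
s=manip.sense();M=Ro.from_quat(s["tool_rot"]).as_matrix();print(np.round(M,4))
y0=np.arctan2(M[1,1],M[0,1]);print("tool y az",y0,"rel to q1",y0-s["q"][0])
p=[.4653,.2822,.5877]
for k in(-1,0,1):
    d=(p[2]+np.pi/2+k*np.pi-y0);print("world yaw turn",d,"twist about x (down)",-d)
for n,w in(("via",[.5,-.1,.33]),("behind hi",box2w(p,[.075,0,.26])[0]),("behind lo",box2w(p,[.075,0,.11])[0])):
    print(n,w,np.round((w-s["tcp_pos"])@M*100,1))
E
python3 plan.py
```

```text
[[-2.000e-04  2.848e-01 -9.586e-01]
 [ 1.300e-03 -9.586e-01 -2.848e-01]
 [-1.000e+00 -1.300e-03 -2.000e-04]]
tool y az -1.2819577370871706 rel to q1 0.17850711049880585
world yaw turn 0.298861410292274 twist about x (down) -0.298861410292274
world yaw turn 3.440454063882067 twist about x (down) -3.440454063882067
world yaw turn 6.58204671747186 twist about x (down) -6.58204671747186
via [0.5, -0.1, 0.33] [ -9.9 -38.6 -45.1]
behind hi [0.52771636 0.32378363 0.318     ] [ -8.6 -78.5 -59.8]
behind lo [0.52771636 0.32378363 0.168     ] [  6.4 -78.5 -59.8]
```

```bash
python3 -m jog '{"linear":[[-5,-2,-3],[-10,-4,-6],[-10,-8,-9],[-10,-11,-13],[-10,-14,-17],[-10,-18,-21],[-10,-21,-25],[-10,-25,-29],[-10,-28,-33],[-10,-32,-37],[-10,-35,-41],[-10,-38.6,-45.1],[-10,-38.6,-45.1],[-10,-38.6,-45.1],[-10,-38.6,-45.1],[-10,-38.6,-45.1]],"twist":[0,0,0,0,-0.05,-0.1,-0.15,-0.2,-0.25,-0.3,-0.3,-0.3,-0.3,-0.3,-0.3,-0.3],"claw":[-1,-1,-1,-1,-1,-1,-1,-1,-1,-1,-1,-1,-1,-1,-1,-1]}'; python3 plan.py
```

```text
t: 1.53
tcp_pos: [0.5026, -0.0955, 0.3313]
tool_rot: [0.677, 0.208, -0.675, 0.206]
force: [1.7, 0.0, -0.0]
finger_gap: -0.004
[[ 0.0018  0.56   -0.8285]
 [ 0.0026 -0.8285 -0.56  ]
 [-1.     -0.0011 -0.003 ]]
tool y az -0.9764362658610175 rel to q1 -0.5680553312129419
world yaw turn -0.006660060933879164 twist about x (down) 0.006660060933879164
world yaw turn 3.1349325926559137 twist about x (down) -3.1349325926559137
world yaw turn 6.276525246245707 twist about x (down) -6.276525246245707
via [0.5, -0.1, 0.33] [0.1 0.2 0.5]
behind hi [0.52771636 0.32378363 0.318     ] [  1.4 -33.3 -25.6]
behind lo [0.52771636 0.32378363 0.168     ] [ 16.4 -33.3 -25.5]
```

```bash
python3 -m jog '{"linear":[[0,-3,-2],[0,-6,-5],[0,-9,-7],[0,-12,-10],[0,-15,-12],[0,-18,-14],[0,-21,-16],[0,-24,-18],[0,-27,-21],[0,-30,-23],[0.7,-33.3,-25.6],[1.4,-33.3,-25.6],[1.4,-33.3,-25.6],[1.4,-33.3,-25.6],[1.4,-33.3,-25.6]],"twist":[0,0,0,0,0,0,0,0,0,0,0,0,0,0,0],"claw":[-1,-1,-1,-1,-1,-1,-1,-1,-1,-1,-1,-1,-1,-1,-1]}'; python3 plan.py; python3 -c "
from h import *
for n in('top','side'): cv2.imwrite(f'pics/{n}1.png',manip.snapshot(n)['pixels'][:,:,::-1])"
```

```text
t: 2.78
tcp_pos: [0.5285, 0.317, 0.3173]
tool_rot: [-0.677, -0.204, 0.677, -0.205]
force: [0.9, 0.4, -0.5]
finger_gap: 0.004
[[-5.000e-04  5.543e-01 -8.323e-01]
 [-9.000e-04 -8.323e-01 -5.543e-01]
 [-1.000e+00  5.000e-04  9.000e-04]]
tool y az -0.9833282859837112 rel to q1 -1.3428206651588566
world yaw turn 0.0002319591888145789 twist about x (down) -0.0002319591888145789
world yaw turn 3.1418246127786076 twist about x (down) -3.1418246127786076
world yaw turn 6.283417266368401 twist about x (down) -6.283417266368401
via [0.5, -0.1, 0.33] [-1.2 33.1 25.5]
behind hi [0.52771636 0.32378363 0.318     ] [-0.1 -0.6 -0.3]
behind lo [0.52771636 0.32378363 0.168     ] [14.9 -0.6 -0.3]
```

View pics/side1.png

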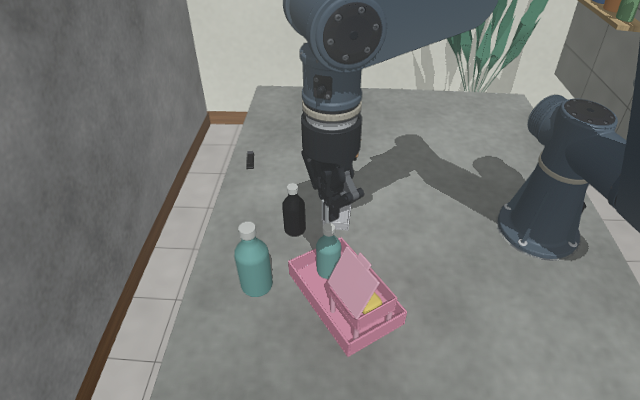

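```bash
python3 -m jog '{"linear":[[3,0,0],[6,0,0],[9,-0.3,0],[12,-0.6,0],[14,-0.6,0],[15,-0.6,0],[15,-0.6,0],[15,-0.6,0]],"twist":[0,0,0,0,0,0,0,0],"claw":[-1,-1,-1,-1,-1,-1,-1,-1]}'
cat > st.py <<'E'
import sys
from h import *
p=[.4653,.2822,.5877];s=manip.sense();d=s["tcp_pos"]-[p[0],p[1],.058];c,n=np.cos(p[2]),np.sin(p[2])
print("t",round(s["t"],2),"box-frame tcp mm",np.round(1000*np.array([c*d[0]+n*d[1],-n*d[0]+c*d[1],d[2]]),1),"F",np.round(s["force"],1))
T=manip.snapshot("top");S=manip.snapshot("side");print("tcp px",proj(T,s["tcp_pos"]),proj(S,s["tcp_pos"]))
a=cv2.resize(T["pixels"][120:285,150:310],None,fx=2.5,fy=2.5);b=cv2.resize(S["pixels"][195:360,270:430],None,fx=2.5,fy=2.5)
cv2.imwrite(f"pics/{sys.argv[1]}.png",np.hstack([a,b])[:,:,::-1])
E
python3 st.py d1
```

```text
t: 3.55
tcp_pos: [0.5259, 0.3229, 0.168]
tool_rot: [0.677, 0.205, -0.676, 0.205]
force: [-0.6, -0.1, 0.3]
finger_gap: 0.0
t 3.55 box-frame tcp mm [ 73.    0.3 110. ] F [-0.6 -0.1  0.3]
tcp px [[166.60485251 207.01189209]] [[330.02328505 282.95094452]]
```

View pics/d1.png

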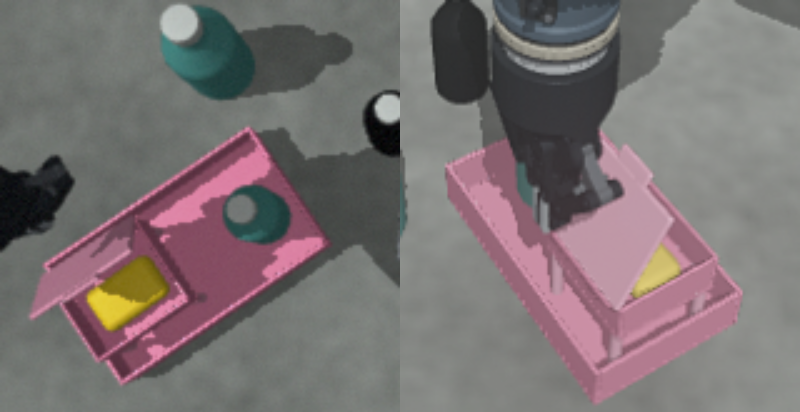

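Run:
```python
import numpy as np
r=.077
for th in np.linspace(1.07,-0.03,23):
    x=.045-r*np.cos(th)+.0055*np.sin(th)+.011; z=.04+r*np.sin(th)+.0055*np.cos(th)
    print(round(th,2),np.round([11-z*100,7.3-x*100],2))
```

```text
1.07 [-0.02  4.91]
1.02 [0.15 5.26]
0.97 [0.34 5.6 ]
0.92 [0.54 5.93]
0.87 [0.76 6.24]
0.82 [0.99 6.55]
0.77 [1.24 6.85]
0.72 [1.51 7.13]
0.67 [1.79 7.39]
0.62 [2.08 7.65]
0.57 [2.38 7.89]
0.52 [2.7  8.11]
0.47 [3.02 8.32]
0.42 [3.36 8.51]
0.37 [3.7  8.68]
0.32 [4.06 8.84]
0.27 [4.42 8.97]
0.22 [4.78 9.09]
0.17 [5.16 9.2 ]
0.12 [5.53 9.28]
0.07 [5.91 9.34]
0.02 [6.3  9.39]
-0.03 [6.68 9.41]
```

```bash
python3 -m jog '{"linear":[[0,0,1.5],[0,0,3],[0,0,4],[0,0,4.4],[0,0,4.7],[0,0,4.9],[0.1,0,5.1],[0.15,0,5.26],[0.25,0,5.4],[0.34,0,5.6],[0.44,0,5.76],[0.54,0,5.93],[0.65,0,6.1],[0.76,0,6.24],[0.88,0,6.4],[0.99,0,6.55],[0.99,0,6.55]],"twist":[0,0,0,0,0,0,0,0,0,0,0,0,0,0,0,0,0],"claw":[-1,-1,-1,-1,-1,-1,-1,-1,-1,-1,-1,-1,-1,-1,-1,-1,-1]}'; python3 st.py d2
```

```text
t: 5.07
tcp_pos: [0.4699, 0.2869, 0.1571]
tool_rot: [-0.676, -0.205, 0.677, -0.205]
force: [-0.1, 0.2, 0.1]
finger_gap: -0.004
t 5.07 box-frame tcp mm [ 6.4  1.3 99.1] F [-0.1  0.2  0.1]
tcp px [[184.90913608 233.48878399]] [[361.74856372 271.67449792]]
```

View pics/d2.png

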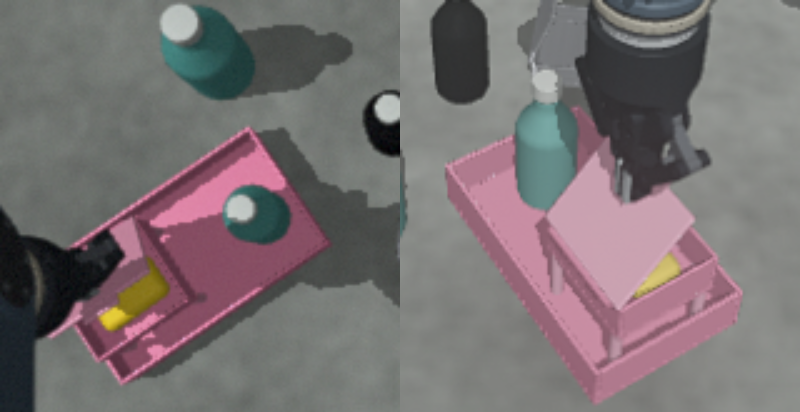

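The lid is following the fingertip down (side crop: tip at about 628,190 on the outer face). Continuing the arc.

```bash
python3 -m jog '{"linear":[[0.12,0,0.15],[0.25,0,0.3],[0.38,0,0.44],[0.52,0,0.58],[0.66,0,0.71],[0.8,0,0.84],[0.95,0,0.97],[1.09,0,1.1],[1.24,0,1.22],[1.39,0,1.34],[1.55,0,1.45],[1.71,0,1.56],[1.87,0,1.67],[2.03,0,1.77],[2.2,0,1.87],[2.37,0,1.96],[2.54,0,2.05],[2.71,0,2.13],[2.71,0,2.13]],"twist":[0,0,0,0,0,0,0,0,0,0,0,0,0,0,0,0,0,0,0],"claw":[-1,-1,-1,-1,-1,-1,-1,-1,-1,-1,-1,-1,-1,-1,-1,-1,-1,-1,-1]}'; python3 st.py d3
```

```text
t: 6.75
tcp_pos: [0.4526, 0.2751, 0.1299]
tool_rot: [-0.677, -0.205, 0.677, -0.205]
force: [-0.5, 0.3, -0.6]
finger_gap: 0.002
t 6.75 box-frame tcp mm [-14.5   1.1  71.9] F [-0.5  0.3 -0.6]
tcp px [[194.34004249 241.20673665]] [[369.99390546 276.22899402]]
```

View pics/d3.png

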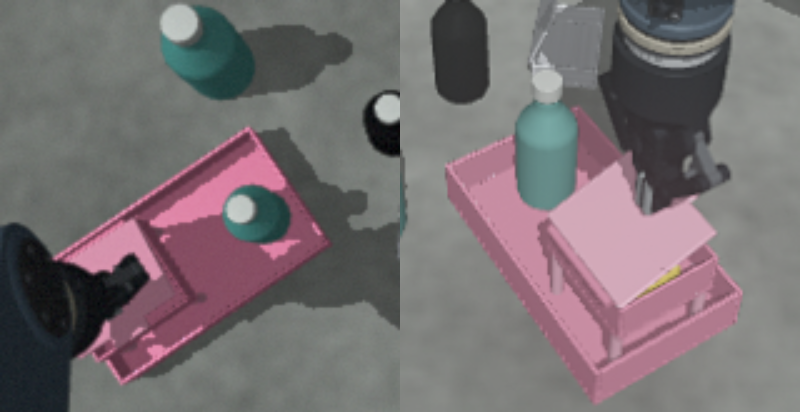

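```bash
python3 -m jog '{"linear":[[0.18,0,0.08],[0.36,0,0.16],[0.54,0,0.23],[0.72,0,0.29],[0.9,0,0.35],[1.08,0,0.41],[1.27,0,0.47],[1.46,0,0.52],[1.65,0,0.56],[1.83,0,0.6],[2.0,0,0.63],[2.12,0,0.65],[2.24,0,0.67],[2.34,0,0.68],[2.43,0,0.69],[2.51,0,0.7],[2.58,0,0.71],[2.64,0,0.71],[2.64,0,0.71]],"twist":[0,0,0,0,0,0,0,0,0,0,0,0,0,0,0,0,0,0,0],"claw":[-1,-1,-1,-1,-1,-1,-1,-1,-1,-1,-1,-1,-1,-1,-1,-1,-1,-1,-1]}'; python3 st.py d4
```

```text
t: 8.43
tcp_pos: [0.4467, 0.2712, 0.1038]
tool_rot: [-0.676, -0.205, 0.677, -0.205]
force: [-0.8, 0.4, -0.2]
finger_gap: 0.001
t 8.43 box-frame tcp mm [-21.5   1.2  45.8] F [-0.8  0.4 -0.2]
tcp px [[199.66524433 243.44180069]] [[371.9802361 283.2697994]]
```

View pics/d4.png

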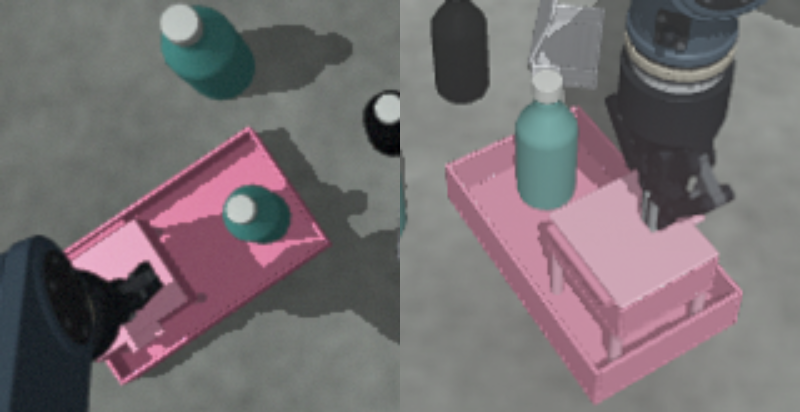

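Nearly shut; press down in small steps until the force rises.

```bash
python3 -m jog '{"linear":[[0.05,0,0],[0.1,0,0],[0.1,0,0],[0.1,0,0]],"twist":[0,0,0,0],"claw":[-1,-1,-1,-1]}'; python3 -m jog '{"linear":[[0.05,0,0],[0.1,0,0],[0.1,0,0],[0.1,0,0]],"twist":[0,0,0,0],"claw":[-1,-1,-1,-1]}'
```

```text
t: 8.87
tcp_pos: [0.4466, 0.2712, 0.1035]
tool_rot: [-0.676, -0.205, 0.677, -0.205]
force: [-1.4, -2.3, 4.5]
finger_gap: 0.002
t: 9.2
tcp_pos: [0.4466, 0.2712, 0.1033]
tool_rot: [-0.677, -0.205, 0.677, -0.205]
force: [-2.8, -1.5, 11.2]
finger_gap: 0.0
```

Firm stop at z = 0.1033 (expected 0.1035), 11 N. Lifting straight up and moving clear.

```bash
python3 -m jog '{"linear":[[-0.2,0,0],[-0.5,0,0],[-1,0,0],[-2,0,0],[-4,0,0],[-7,0,0],[-10,0,0],[-13,0,0],[-16,0,0],[-19,0,0],[-22,0,0],[-22,2,2],[-22,5,4],[-22,8,6],[-22,11,8],[-22,14,10],[-22,14,10],[-22,14,10]],"twist":[0,0,0,0,0,0,0,0,0,0,0,0,0,0,0,0,0,0],"claw":[-1,-1,-1,-1,-1,-1,-1,-1,-1,-1,-1,-1,-1,-1,-1,-1,-1,-1]}'; python3 st.py d5
python3 - <<'E'
from h import *
p=[.4653,.2822,.5877]
T=manip.snapshot("top");S=manip.snapshot("side")
cv2.imwrite("pics/side2.png",S["pixels"][:,:,::-1]);cv2.imwrite("pics/top2.png",T["pixels"][:,:,::-1])
for n,c,o in(("T",T,(150,120)),("S",S,(270,195))):
  for th in(0,.06): print(n,th,np.round((proj(c,box2w(p,[lid(th,r,y) for r,y in((.09,.05),(.09,-.05),(.102,.017))]))-o)*2.5))
E
```

```text
t: 10.7
tcp_pos: [0.4415, 0.0979, 0.3225]
tool_rot: [0.677, 0.204, -0.677, 0.204]
force: [0.4, 0.1, 0.0]
finger_gap: -0.002
t 10.7 box-frame tcp mm [-122.  -140.2  264.5] F [0.4 0.1 0. ]
tcp px [[263.02732605 250.51551204]] [[380.02991476 136.29990736]]
T 0 [[ 93. 361.]
 [186. 298.]
 [131. 351.]]
T 0.06 [[ 90. 361.]
 [184. 298.]
 [128. 352.]]
S 0 [[318. 252.]
 [241. 165.]
 [304. 216.]]
S 0.06 [[319. 248.]
 [241. 161.]
 [305. 211.]]
```

View pics/d5.png

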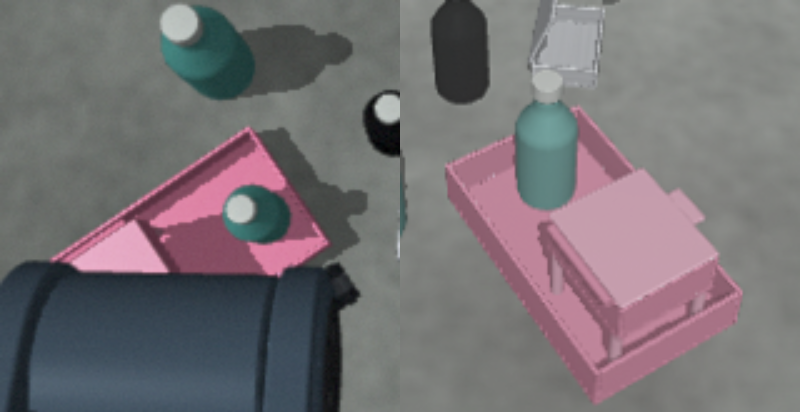

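View pics/side2.png

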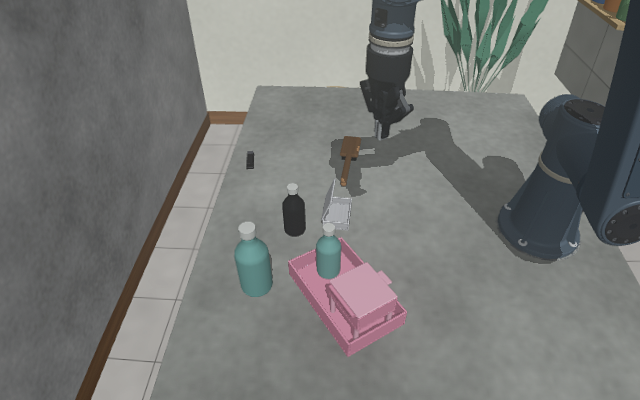

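The lid is flat: side crop corners at (317,254) and (241,170), against a prediction of (318,252) and (241,165) for shut. The tin (338,210) is still open, and the conditioner (328,250) has not moved.

```bash
python3 -c "
import cv2
a=cv2.imread('pics/side0.png');b=cv2.imread('pics/side2.png')
d=cv2.absdiff(a,b).max(2);print('tin diff px',(d[175:232,318:356]>40).sum(),'cond',(d[222:275,314:330]>40).sum())
from station import manip
print(manip.sign_off())"
```

```text
tin diff px 216 cond 0
the job is handed in; nothing more can be done
None
```

```bash
python3 -c "
import cv2,numpy as np
f=lambda n:cv2.resize(cv2.imread(n)[165:240,305:370],None,fx=6,fy=6)
cv2.imwrite('pics/tin.png',np.hstack([f('pics/side0.png'),f('pics/side2.png')]))"
```

```text
(no output)
```

View pics/tin.png

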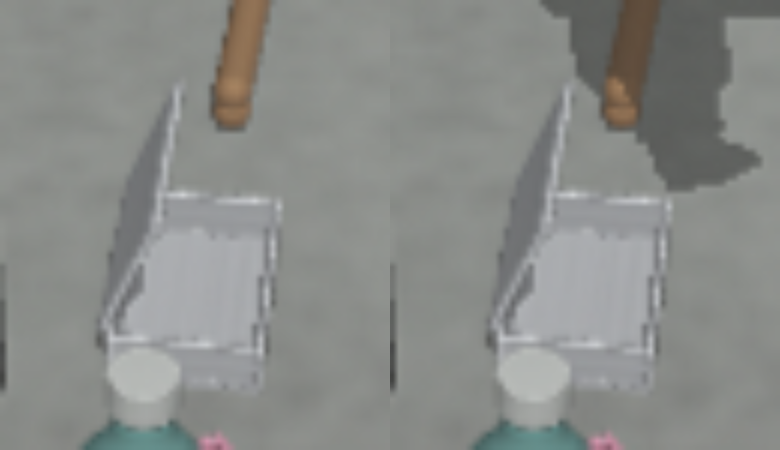

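The soap box lid is shut over the soap, and I handed the job in at about 11 s with the arm clear of everything. I pushed the lid's outer face with the closed fingertips and lowered it slowly along its hinge arc, from about 1.07 rad until it was flat. It met a firm stop at z = 0.103 m under about 11 N.

**Last checks:**
- **Lid:** its corners in the side picture fit the shut position to within about 2 px. In the top picture the arm covered part of the lid, so I relied on the side view.
- **Conditioner:** its pixels did not change between the first and last side pictures.
- **Tin:** my image comparison flagged 216 changed pixels around it. The enlarged before-and-after crops, which I viewed only after handing in, show that was the gripper's shadow. The tin's lid stands open exactly as before.

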